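# Make up a slide kit and a lens kit

## Task

Make up two kits from the stock on the left: into the big three-bay tray put the pack of slides (in the long bay), the box of cover glasses (in the square bay) and the glass beaker (in the round bay); into the small two-bay tray put the tall dropper bottle (in the larger round bay) and the small oil bottle (in the smaller one). Stand or lay each thing flat on the floor of its bay, the bottles and beaker upright, and leave the lidded specimen cup and the roll of tape where they are.

Things in the scene. Friction and masses are not known exactly. Their poses are not given: they have to be found in the camera images.
- slide_pack: Closed card pack of slides, 28 mm wide along its x, 80 mm long along its y, 27 mm high, 0.18 kg. Origin at the centre of its underside, z up. Grip it across the 28 mm side. Stands in the stock on the left table (top z = 0). Fingertips some 10 mm above the underside clear the 6 mm bay rims at set-down (the cover-glass box likewise).
- cover_glass: Closed card box of cover glasses, nearly square: 50 mm along its x, 56 mm along its y, 22 mm high, 0.06 kg. Origin at the centre of its underside, z up. Fits its bay any way round.
- glass_beaker: Open clear glass beaker, 44 mm across, 55 mm high, 0.05 kg, straight-sided. Origin at the centre of its underside, z up.
- dropper_bottle: Tall white bottle with a pointed cone cap: round body 41 mm across up to 90 mm, 137 mm high in all, 0.11 kg. Origin at the centre of its underside, z up.
- immersion_oil: Small brown oil bottle with a narrow cap: round body 27 mm across up to 50 mm, 60 mm high in all, 0.03 kg. Origin at the centre of its underside (the body's axis lies 1 mm to its +x), z up.
- slide_kit_tray: Big grey kit tray, 156 mm along its x by 144 mm along its y, with three sunk bays. Bay centres in its frame: long (x 0, y 42 mm), 100 along x by 48 along y, for the slides; square (-36, -30), 72 by 72, for the cover glasses; round (40, -30), 64 across, for the beaker. Origin: centre of the underside, z up. Fixed, 9 mm high, bays 6 mm deep (floors 3 mm above the underside), on a table 6 mm higher than the stock's.
- lens_kit_tray: Small grey kit tray, 134 mm along its x by 74 mm along its y, with two round bays. Bay centres in the tray's frame (x, y): larger bay (-30, 0 mm), 62 mm across, for the dropper bottle; smaller bay (37, 0 mm), 48 mm across, for the oil bottle. Origin: centre of the underside, z up. Fixed, 9 mm high, bays 6 mm deep (floors 3 mm above the underside), on a table 6 mm higher than the stock's.
- specimen_cup: Round specimen cup with a screw lid, 63 mm across, 65 mm high, standing among the stock. Not needed: leave it alone. Origin at the centre of its underside, z up. Behind the right end of the stock stands a tall microscope: carry things past in front of it.
- label_tape: Roll of tape lying flat among the stock, 62 mm across, 19 mm high. Not needed: leave it alone. Origin at the centre of its underside, z up.
There are look-alikes about, which are no part of the job. What is shaped like the dropper_bottle but blue is not meant.

How it is judged:
At the end, for the whole second after the job is handed in: Each of the five things rests on the floor of its own bay (origin within 14 mm of the bay's centre along each tray axis, under 6 mm above the tray's underside), tilted less than 0.1 rad, at rest; the specimen cup and the tape roll stand within 20 mm of where they began (x of slide_pack in the frame of slide_kit_tray between -0.014 and 0.014 m and y of slide_pack in the frame of slide_kit_tray between 0.028 and 0.056 m and z of slide_pack in the frame of slide_kit_tray between 0 and 0.006 m and angle between each of slide_pack, cover_glass, glass_beaker, dropper_bottle, immersion_oil's own z axis and vertical below 0.1 rad and linear speed of each of slide_pack, cover_glass, glass_beaker, dropper_bottle, immersion_oil below 0.02 m/s and x of cover_glass in the frame of slide_kit_tray between -0.05 and -0.022 m and y of cover_glass in the frame of slide_kit_tray between -0.044 and -0.016 m and z of cover_glass in the frame of slide_kit_tray between 0 and 0.006 m and x of glass_beaker in the frame of slide_kit_tray between 0.026 and 0.054 m and y of glass_beaker in the frame of slide_kit_tray between -0.044 and -0.016 m and z of glass_beaker in the frame of slide_kit_tray between 0 and 0.006 m and x of dropper_bottle in the frame of lens_kit_tray between -0.044 and -0.016 m and y of dropper_bottle in the frame of lens_kit_tray between -0.014 and 0.014 m and z of dropper_bottle in the frame of lens_kit_tray between 0 and 0.006 m and x of immersion_oil in the frame of lens_kit_tray between 0.023 and 0.051 m and y of immersion_oil in the frame of lens_kit_tray between -0.014 and 0.014 m and z of immersion_oil in the frame of lens_kit_tray between 0 and 0.006 m and distance of each of specimen_cup, label_tape from where it was at the start of the episode below 0.02 m and angle between each of specimen_cup, label_tape's own z axis and vertical below 0.15 rad); the robot touches nothing.
It fails at once if the specimen cup or the roll of tape, which are not wanted, is moved more than 40 mm or tipped over (distance of any of specimen_cup, label_tape from where it was at the start of the episode above 0.04 m or angle between any of specimen_cup, label_tape's own z axis and vertical above 0.5 rad).
It also fails if it takes over 138 s, if anything falls off the work surface, if the arm or the gripper's body presses on something with over 40 N, if the wrist force passes 120 N, or if a joint passes its speed limit or range.

## Robot

A 6-joint arm with a two-finger parallel gripper is mounted at the origin on a cart in front of the work surface, level with it; the furniture and walls round the work are solid. World frame = base frame: x ahead of the robot, y to its left, z up, the work surface at z = 0. Lengths are in m, angles in rad, forces in N, time in s.
With the tool pointing down it reaches from about 0.275 to 1 m from the base axis. Payload 8.4 kg.
Tool frame: the origin (TCP) lies at the very end of the fingers, on their centre line; the grasp point (between the pads) lies 19 mm behind it; x points along the fingers, y is the direction in which the jaws open and shut, and the axes are right-handed (so a half turn about x gives the same grasp; the last joint's range is limited). The gripper opens to 85 mm and grips with 20 to 120 N. Pads are 22 mm wide; open, the fingers measure 114 mm over their backs; the gripper's body (76 mm by 85 mm) begins 54 mm behind the grasp point. The pads swing forward as they close: fully open they stand 13 mm farther back than shut.
Start: joints at [-1.197, 0.353, 1.633, -0, 1.155, -0.002], TCP at [0.229, -0.581, 0.231] pointing down, gripper open.
Joint ranges: [-2.63, 2.63], [-0.92, 2.1], [0.06, 2.66], [-1.3, 4.44], [0, 2.69], [-3.02, 3.02]. Speed limits (rad/s): [2.22, 2.22, 2.79, 3.14, 3.14, 3.14].

## Interface

Orientations are given as a unit quaternion [w, x, y, z].
In Python, from bench import * gives the robot as it stands.
- The arm moves only by the shell command python3 -m jog 'ROWS' [OPENING] [FORCE]. ROWS is JSON, a list of rows, each a list of 2 entries, a list of its own where there are three numbers: the shift along the world's x, y, z in m, then the turn, a rotation vector about the world's x, y, z in degrees. In form: [[[tx, ty, tz], [rx, ry, rz]], ...]. A call has 1 to 10 rows; each row shifts and turns the commanded pose from where the row before left it; what a row does not reach is not made up. A row lasts 1/10 s, in which the tool goes at most 50 mm and 8.59 degrees, less where a joint would pass 70% of its speed; a pose out of reach is approached as far as the arm can. A call is refused whole if a number of a shift passes 0.05 or a number of a turn 8.59, either way. A call with a gripper value outside its range is refused whole. OPENING is the opening, from 0 (shut) to 1 (fully open), set as the call begins (- or left out, the last holds). The fingers move at their own pace and stop on an object; FORCE is the grip in N (left out, the last holds). Time passes only in rows, so rows that do not move let the fingers close. It gives the time, the measured TCP pose, the force and the opening at its end, in the units of the state.
- sense(): the state, without advancing time (a new reading comes with each control period).
- grab_frame(name): name is "scene" or "top" or "wrist"; returns the picture (420x560x3 uint8, red, green, blue); there is no depth.
- calibration(name): a dict with "camera_matrix" (3x3 intrinsics, pixels), "R" (3x3) and "t" (3): a world point X has camera coordinates R X + t. Camera axes: x right, y down, z forward; pixel columns grow to the right and rows downward; lengths in m; the calibration is good to about 2 mm. A picture is of the moment at which its call begins: read the wrist's pose just before it. calibration takes no time and is no camera call; for the wrist camera it gives the pose at the moment of the call.
- job_done(): hands the job in, once; it reports no verdict.
The state is a dict: "clock": time; "joint_positions": joint angles; "dq": joint speeds; "joint_torque": joint torques, N m; "tcp_pos": TCP position; "orientation": TCP orientation; "force": force on the tool from outside, world axes, zero at the start; "ft_torque": the same for the moment, N m; "width": finger opening in m.
Only numpy, scipy, OpenCV 4.12 (cv2) and the standard library are available. Lean on these libraries where they do the work, as an engineer would, in place of code of your own. Each camera call takes 0.05 s, during which the arm holds its last target. There are 200 camera calls.

## Working session

There is one attempt and no reset: what is moved stays moved. The work goes in short steps, Python scripts to look and compute and a shell command to move; the robot and the scene stay as the last step left them, time stands still between calls to the robot, and variables do not carry over. Pictures are saved under pics/ and viewed, about 12 in all and at most 16, crops included, and the job is handed in when it is done.

```bash
mkdir -p pics; ls
python3 - <<'E'
from bench import *
import cv2
s=sense();print(s)
for n in("scene","top"):
    cv2.imwrite(f"pics/{n}0.png",cv2.cvtColor(grab_frame(n),cv2.COLOR_RGB2BGR))
    c=calibration(n);print(n,c)
E
```

```text
pics
{'clock': 0.0, 'joint_positions': array([-1.19741222e+00,  3.53642267e-01,  1.63418316e+00,  1.49689524e-05,
        1.15518914e+00, -2.41005982e-03]), 'dq': array([-0.00017407, -0.00061717,  0.00132228,  0.00130475, -0.00314062,
        0.00025418]), 'joint_torque': array([-1.01549398e-03, -6.05268216e+01, -3.42068124e+01,  3.18296919e-06,
        9.27800807e-03, -9.51486186e-06]), 'tcp_pos': array([ 0.22919777, -0.58091908,  0.23054438]), 'orientation': array([-0.13158576, -0.69457342, -0.13257574,  0.69474933]), 'force': array([-0.0606712 , -0.28806392,  0.66069141]), 'ft_torque': array([-0.00751402,  0.00931365,  0.00049545]), 'width': 0.08547349296291541}
scene {'camera_matrix': array([[527.01738338,   0.        , 278.25682265],
       [  0.        , 527.01738338, 218.75999353],
       [  0.        ,   0.        ,   1.        ]]), 'R': array([[-0.47904485, -0.87774702,  0.00872867],
       [-0.65826444,  0.35264482, -0.66507861],
       [ 0.58069265, -0.32434825, -0.74672234]]), 't': array([0.2612528 , 0.26639178, 1.18783751])}
top {'camera_matrix': array([[465.38627191,   0.        , 278.57922187],
       [  0.        , 465.38627191, 217.11748242],
       [  0.        ,   0.        ,   1.        ]]), 'R': array([[-2.01501407e-02, -9.99795396e-01, -1.77164112e-03],
       [-9.91527848e-01,  2.02108843e-02, -1.28312302e-01],
       [ 1.28321856e-01, -8.28879446e-04, -9.91732229e-01]]), 't': array([0.06645518, 0.40764227, 1.49388039])}
```

View pics/top0.png

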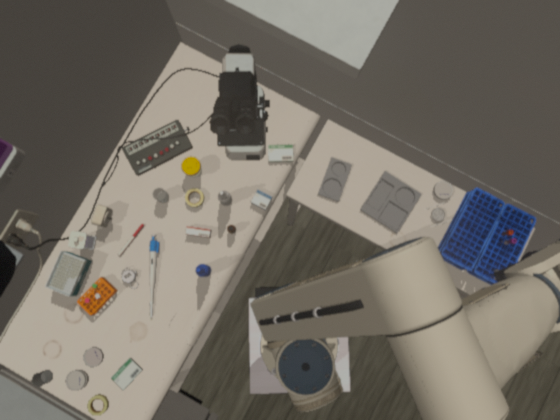

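View pics/scene0.png

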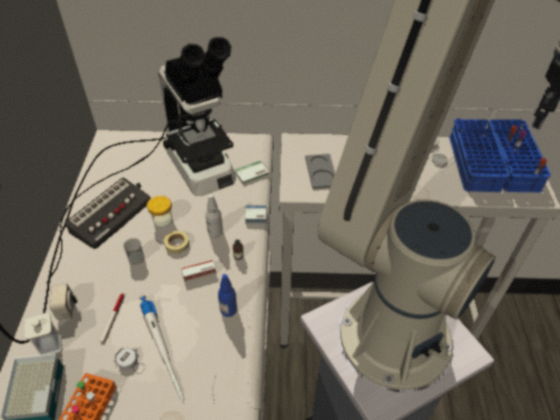

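```bash
cat > h.py <<'E'
from bench import *
import cv2, numpy as np
def save(n,im,crop=None,k=1):
    if crop: x0,y0,x1,y1=crop; im=im[y0:y1,x0:x1]
    im=cv2.resize(im,None,fx=k,fy=k,interpolation=cv2.INTER_CUBIC)
    cv2.imwrite(f"pics/{n}.png",cv2.cvtColor(im,cv2.COLOR_RGB2BGR))
def ray(c,p,z):
    """pixel -> world point on plane z"""
    K,R,t=c["camera_matrix"],np.array(c["R"]),np.array(c["t"])
    d=R.T@np.linalg.solve(K,[p[0],p[1],1.]); o=-R.T@t
    return (o+d*(z-o[2])/d[2])
def proj(c,X):
    q=c["camera_matrix"]@(np.array(c["R"])@np.array(X)+c["t"]); return q[:2]/q[2]
E
python3 - <<'E'
from h import *
a=cv2.cvtColor(cv2.imread("pics/top0.png"),cv2.COLOR_BGR2RGB)
A=cv2.resize(a[130:285,140:310],None,fx=4,fy=4,interpolation=cv2.INTER_CUBIC)
save("top_stock",A)
save("top_tray",a,(305,130,440,250),5)
c=calibration("top")
for p,z in [((281,153),.02),((261,199),.02),((198,232),.027),((160,195),.055),((191,166),.06),((194,198),.02),((224,198),.1),((231,229),.05),((203,270),.1),((335,180),.015),((391,202),.015)]: print(p,ray(c,p,z).round(3))
print(ray(c,(289,163),0)-ray(c,(281,163),0))
E
```

```text
(281, 153) [0.625 0.046 0.02 ]
(261, 199) [0.471 0.115 0.02 ]
(198, 232) [0.365 0.321 0.027]
(160, 195) [0.485 0.439 0.055]
(191, 166) [0.577 0.339 0.06 ]
(194, 198) [0.479 0.336 0.02 ]
(224, 198) [0.463 0.228 0.1  ]
(231, 229) [0.371 0.211 0.05 ]
(203, 270) [0.241 0.293 0.1  ]
(335, 180) [ 0.531 -0.132  0.015]
(391, 202) [ 0.453 -0.314  0.015]
[-0.00055585 -0.02698762  0.        ]
```

View pics/top_stock.png

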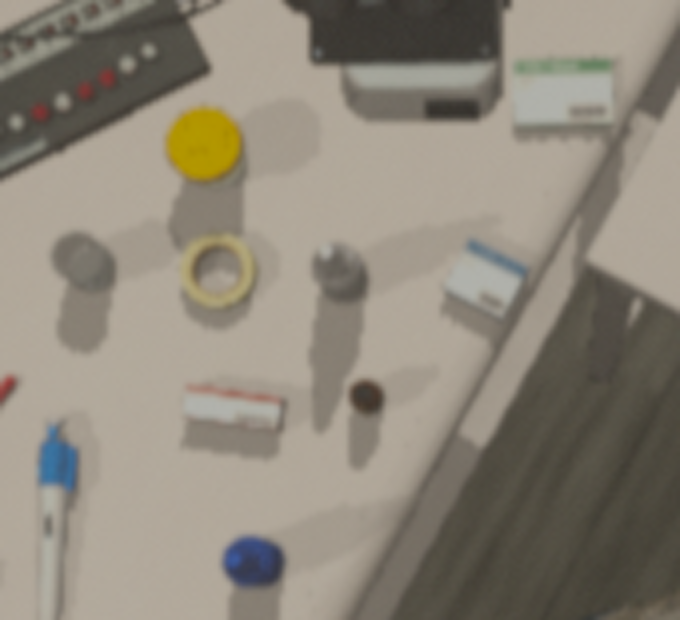

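View pics/top_tray.png

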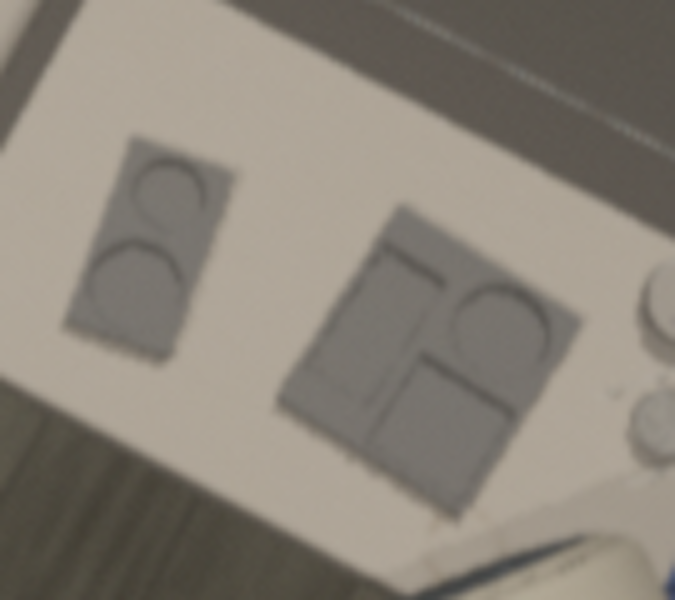

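Run:
```python
from h import *
from scipy.spatial.transform import Rotation as Ro
c=calibration("top")
S=lambda u,v:(140+u/4-.4,130+v/4-.4); T=lambda u,v:(305+u/5-.4,130+v/5-.4)
def quad(name,f,pts,z):
    P=np.array([ray(c,f(*p),z)[:2] for p in pts]); e=np.diff(np.vstack([P,P[:1]]),axis=0)
    print(name,"c",P.mean(0).round(4),"len",np.linalg.norm(e,axis=1).round(3),"ang",(np.degrees(np.arctan2(e[:,1],e[:,0]))%180).round(1))
quad("slide",S,[(189,386),(286,400),(280,431),(183,418)],.027)
quad("cover",S,[(470,240),(527,270),(497,317),(445,285)],.022)
quad("small",T,[(133,137),(238,170),(170,352),(66,322)],.015)
quad("big",T,[(402,207),(581,320),(458,512),(280,392)],.015)
for n,p,z in [("small bay s",(168,195),.015),("small bay L",(135,290),.015),("round",(500,331),.015)]: print(n,ray(c,T(*p),z).round(4))
for n,p,z in [("beaker top",(78,254),.055),("beaker bot",(93,270),.0),("drop tip",(323,251),.137),("drop bot",(347,287),0),("oil cap",(366,395),.06),("tape",(219,270),.019),("cup",(205,144),.065)]: print(n,ray(c,S(*p),z).round(4))
s=sense();q=s["orientation"];M=Ro.from_quat(q,scalar_first=True).as_matrix();print(M.round(3))
# second view
c2=calibration("scene")
for n,p,z in [("beaker c",(135,252),.0275),("dropper base",(214,235),0.0),("drop tip",(212,199),.137),("oil",(238,250),.03),("slide",(199,268),.027),("cover",(257,212),.022)]: print("scene",n,ray(c2,p,z).round(4))
```

```text
slide c [0.3661 0.3205] len [0.08  0.026 0.08  0.026] ang [ 80.6 169.   81.2 169.7]
cover c [0.4705 0.1155] len [0.053 0.046 0.05  0.043] ang [ 60.8 146.7  57.  150.4]
small c [ 0.5359 -0.132 ] len [0.073 0.132 0.071 0.134] ang [ 70.9 157.8  72.5 158.7]
big c [ 0.4565 -0.3132] len [0.139 0.154 0.14  0.15 ] ang [ 55.5 145.   54.1 144.8]
small bay s [ 0.5695 -0.1439  0.015 ]
small bay L [ 0.5055 -0.1197  0.015 ]
round [ 0.473  -0.3602  0.015 ]
beaker top [0.4912 0.4422 0.055 ]
beaker bot [0.4877 0.4437 0.    ]
drop tip [0.4743 0.2342 0.137 ]
drop bot [0.4689 0.2314 0.    ]
oil cap [0.3716 0.2101 0.06  ]
tape [0.4822 0.3349 0.019 ]
cup [0.5774 0.3381 0.065 ]
[[-0.     0.367 -0.93 ]
 [ 0.001 -0.93  -0.367]
 [-1.    -0.001  0.   ]]
scene beaker c [0.486  0.4376 0.0275]
scene dropper base [0.466  0.2353 0.    ]
scene drop tip [0.4623 0.2299 0.137 ]
scene oil [0.3691 0.2106 0.03  ]
scene slide [0.366 0.317 0.027]
scene cover [0.4675 0.1074 0.022 ]
```

```bash
python3 -m jog '[[[0.02,0.044,0],[0,0,5.95]],[[0.02,0.044,0],[0,0,5.95]],[[0.02,0.044,0],[0,0,5.95]],[[0.02,0.044,0],[0,0,5.95]],[[0.02,0.044,0],[0,0,5.95]],[[0.02,0.044,0],[0,0,5.95]],[[0.02,0.044,0],[0,0,5.95]],[[0.02,0.044,0],[0,0,5.95]],[[0.02,0.044,0],[0,0,5.95]],[[0.02,0.044,0],[0,0,5.95]]]' 1 40
python3 -m jog '[[[-0.006,0.046,0],[0,0,0]],[[-0.006,0.046,0],[0,0,0]],[[-0.006,0.046,0],[0,0,0]],[[-0.006,0.046,0],[0,0,0]],[[-0.006,0.046,0],[0,0,0]],[[-0.006,0.046,0],[0,0,0]],[[-0.006,0.046,0],[0,0,0]],[[-0.006,0.046,0],[0,0,0]],[[-0.006,0.046,0],[0,0,0]],[[-0.006,0.046,0],[0,0,0]]]'
python3 -m jog '[[[0,0,0],[0,0,0]],[[0,0,0],[0,0,0]]]'
python3 - <<'E'
from h import *
save("w1",grab_frame("wrist"));c=calibration("wrist")
print(proj(c,[.366,.32,.027]),proj(c,[.366,.32,0]))
import pickle;pickle.dump(c,open("c1.pkl","wb"))
E
```

```text
clock: 1.1
tcp_pos: [0.4296, -0.1395, 0.2313]
orientation: [0.461, 0.537, 0.46, -0.537]
force: [0.7, 0.8, -0.0]
width: 0.0852
clock: 2.1
tcp_pos: [0.3685, 0.3205, 0.2312]
orientation: [-0.46, -0.537, -0.459, 0.538]
force: [1.8, 0.8, 0.8]
width: 0.0856
clock: 2.3
tcp_pos: [0.3687, 0.3191, 0.2308]
orientation: [-0.46, -0.537, -0.46, 0.537]
force: [-0.3, 0.1, 0.5]
width: 0.0856
[279.48757383 178.61162086] [279.64750035 173.8632433 ]
```

View pics/w1.png

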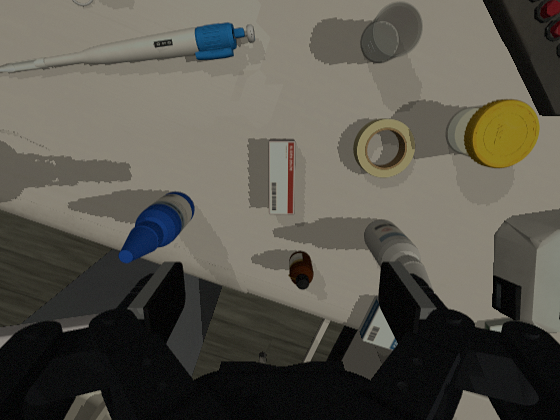

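Run:
```python
from h import *
import pickle;c=pickle.load(open("c1.pkl","rb"))
P=np.array([ray(c,p,.027) for p in [(270,140),(295,140),(296,214),(270,214)]]);print(P.mean(0).round(4))
e=P[3]-P[0];f=P[2]-P[1];print(np.degrees(np.arctan2(e[:2],f[:2])) if 0 else [np.degrees(np.arctan2(v[1],v[0])) for v in(e,f)])
for n,p,z in [("beaker bot",(381,41),0),("beaker top",(394,31),.055),("oil mid",(300,264),.03),("oil top",(302,282),.06),("dropper bodytop",(404,268),.09),("drop bot",(380,234),0),("cover near corner",(365,338),.022)]: print(n,ray(c,p,z).round(4))
for X in ([.371,.21,0],[.371,.21,.06],[.469,.233,0],[.489,.441,0],[.489,.441,.055]):print(X,proj(c,X).round(0))
```

```text
[0.3695 0.3199 0.027 ]
[np.float64(-99.46946772649787), np.float64(-97.45410771054776)]
beaker bot [0.4903 0.4402 0.    ]
beaker top [0.4856 0.4389 0.055 ]
oil mid [0.3737 0.2191 0.03  ]
oil top [0.3734 0.2129 0.06  ]
dropper bodytop [0.4712 0.2296 0.09  ]
drop bot [ 0.4742  0.2287 -0.    ]
cover near corner [0.44   0.1014 0.022 ]
[0.371, 0.21, 0] [298. 260.]
[0.371, 0.21, 0.06] [300. 285.]
[0.469, 0.233, 0] [375. 231.]
[0.489, 0.441, 0] [380.  40.]
[0.489, 0.441, 0.055] [398.  28.]
```

```bash
python3 -m jog '[[[0,0,-0.04],[0,0,0]],[[0,0,-0.04],[0,0,0]],[[0,0,-0.04],[0,0,0]],[[0,0,-0.04],[0,0,0]],[[0,0,-0.035],[0,0,0]],[[0,0,-0.028],[0,0,0]],[[0,0,0],[0,0,0]]]'
python3 -m jog '[[[0,0,0],[0,0,0]],[[0,0,0],[0,0,0]],[[0,0,0],[0,0,0]],[[0,0,0],[0,0,0]],[[0,0,0],[0,0,0]],[[0,0,0],[0,0,0]],[[0,0,0],[0,0,0]],[[0,0,0],[0,0,0]]]' 0 40
python3 -m jog '[[[0,0,0.03],[0,0,0]],[[0,0,0.04],[0,0,0]],[[0,0,0.04],[0,0,0]],[[0,0,0],[0,0,0]]]'
```

```text
clock: 3.05
tcp_pos: [0.3677, 0.3154, 0.0056]
orientation: [-0.459, -0.536, -0.459, 0.54]
force: [-0.3, -0.8, 0.3]
width: 0.085
clock: 3.85
tcp_pos: [0.37, 0.3191, 0.0097]
orientation: [0.459, 0.538, 0.459, -0.537]
force: [-1.1, -2.6, 11.2]
width: 0.0272
clock: 4.25
tcp_pos: [0.3719, 0.3209, 0.1234]
orientation: [0.459, 0.541, 0.459, -0.534]
force: [0.9, 0.7, -1.8]
width: 0.0267
```

```bash
python3 -m jog '[[[0,0,0.04],[0,0,0]],[[0,0,0.04],[0,0,0]],[[0.008,-0.046,0],[0,0,4.9]],[[0.008,-0.046,0],[0,0,4.9]],[[0.008,-0.046,0],[0,0,4.9]],[[0.008,-0.046,0],[0,0,4.9]],[[0.008,-0.046,0],[0,0,4.9]],[[0.008,-0.046,0],[0,0,4.9]],[[0.008,-0.046,0],[0,0,4.9]],[[0.009,-0.046,0],[0,0,4.9]]]'
python3 -m jog '[[[0.009,-0.046,0],[0,0,4.9]],[[0.009,-0.046,0],[0,0,4.9]],[[0.009,-0.046,0],[0,0,4.9]],[[0.009,-0.046,0],[0,0,4.9]],[[0.009,-0.046,0],[0,0,4.9]],[[0,0,0],[0,0,0]],[[0,0,0],[0,0,0]],[[0,0,0],[0,0,0]]]'
python3 - <<'E'
from h import *
import pickle
save("w2",grab_frame("wrist"));c=calibration("wrist");pickle.dump(c,open("c2.pkl","wb"))
from scipy.spatial.transform import Rotation as Ro
s=sense();M=Ro.from_quat(s["orientation"],scalar_first=True).as_matrix();print(s["tcp_pos"],M.round(3),np.degrees(np.arctan2(M[1,1],M[0,1])),s["joint_positions"],s["width"])
E
```

```text
clock: 5.25
tcp_pos: [0.4338, -0.0512, 0.1979]
orientation: [0.614, 0.351, 0.614, -0.351]
force: [0.5, 0.7, -1.5]
width: 0.0272
clock: 6.05
tcp_pos: [0.4787, -0.2783, 0.1976]
orientation: [0.673, 0.215, 0.674, -0.214]
force: [-0.3, -0.1, -1.5]
width: 0.0275
[ 0.47882179 -0.27814604  0.19782216] [[-0.001  0.577  0.817]
 [ 0.001  0.817 -0.577]
 [-1.     0.    -0.001]] 54.75030323689748 [-5.29081662e-01  2.79367949e-01  1.81939798e+00  2.21046016e-04
  1.04407797e+00 -1.48476601e+00] 0.027213986165678154
```

View pics/w2.png

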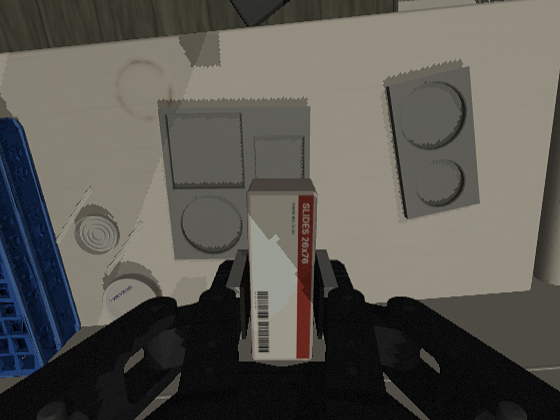

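Run:
```python
from h import *
import pickle;c=pickle.load(open("c2.pkl","rb"))
for n,p,z in [("round",(212,223),.015),("sq",(206,150),.015),("corner big",(160,106),.015),("corner big2",(308,104),.015),("L",(434,115),.015),("s",(442,183),.015)]: print(n,ray(c,p,z).round(4))
P=np.array([ray(c,p,.015) for p in [(387,83),(470,68),(480,204),(406,218)]]);print(P.round(3),P.mean(0))
for X in ([.472,-.3605,.015],[.4098,-.317,.015],[.508,-.121,.015],[.5704,-.1456,.015]):print(proj(c,X).round(0))
```

```text
round [ 0.4698 -0.3604  0.015 ]
sq [ 0.4074 -0.3181  0.015 ]
corner big [ 0.3503 -0.3276  0.015 ]
corner big2 [ 0.4293 -0.2128  0.015 ]
L [ 0.5066 -0.1207  0.015 ]
s [ 0.5698 -0.1452  0.015 ]
[[ 0.456 -0.143  0.015]
 [ 0.489 -0.074  0.015]
 [ 0.612 -0.124  0.015]
 [ 0.581 -0.193  0.015]] [ 0.53451777 -0.13342856  0.015     ]
[213. 225.]
[208. 151.]
[434. 116.]
[442. 184.]
```

```bash
python3 -m jog '[[[0.001,-0.001,-0.04],[0,0,0]],[[0,0,-0.04],[0,0,0]],[[0,0,-0.04],[0,0,0]],[[0,0,-0.036],[0,0,0]],[[0,0,-0.015],[0,0,0]],[[0,0,-0.004],[0,0,0]],[[0,0,-0.002],[0,0,0]],[[0,0,0],[0,0,0]],[[0,0,0],[0,0,0]]]'
```

```text
clock: 7.0
tcp_pos: [0.4814, -0.2809, 0.0228]
orientation: [0.675, 0.214, 0.673, -0.214]
force: [0.5, 0.4, -1.1]
width: 0.027
```

```bash
python3 -m jog '[[[0,0.001,-0.002],[0,0,0]],[[0,0,0],[0,0,0]],[[0,0,0],[0,0,0]]]'; python3 -m jog '[[[0,0,-0.001],[0,0,0]],[[0,0,0],[0,0,0]],[[0,0,0],[0,0,0]]]'
```

```text
clock: 7.3
tcp_pos: [0.4805, -0.2794, 0.0196]
orientation: [0.674, 0.214, 0.674, -0.214]
force: [-0.2, 1.4, -1.4]
width: 0.0271
clock: 7.6
tcp_pos: [0.4805, -0.2795, 0.0187]
orientation: [0.674, 0.214, 0.674, -0.214]
force: [-1.9, 0.7, 5.3]
width: 0.027
```

```bash
python3 -m jog '[[[0,0,0],[0,0,0]],[[0,0,0],[0,0,0]],[[0,0,0],[0,0,0]],[[0,0,0],[0,0,0]]]' 0.6
python3 -m jog '[[[0,0,0.03],[0,0,0]],[[0,0,0.04],[0,0,0]],[[0,0,0.045],[0,0,0]],[[0,0,0.045],[0,0,0]],[[-0.001,0.044,0],[0,0,0.4]],[[-0.001,0.044,0],[0,0,0.4]],[[-0.001,0.044,0],[0,0,0.4]],[[-0.001,0.044,0],[0,0,0.4]],[[-0.001,0.044,0],[0,0,0.4]],[[-0.001,0.044,0],[0,0,0.4]]]' 
python3 -m jog '[[[-0.001,0.044,0],[0,0,0.4]],[[-0.001,0.044,0],[0,0,0.4]],[[-0.001,0.034,0.0],[0,0,0.4]],[[0,0,0],[0,0,0]],[[0,0,0],[0,0,0]],[[0,0,0],[0,0,0]]]' 1
python3 - <<'E'
from h import *
import pickle
s=sense();save("w3",grab_frame("wrist"));c=calibration("wrist");pickle.dump(c,open("c3.pkl","wb"))
print(s["tcp_pos"],s["joint_positions"])
save("t3",grab_frame("top"),(305,130,440,250),5)
E
```

```text
clock: 8.0
tcp_pos: [0.4804, -0.2794, 0.0182]
orientation: [0.674, 0.214, 0.674, -0.214]
force: [0.5, -0.9, 0.5]
width: 0.0511
clock: 9.0
tcp_pos: [0.474, -0.0137, 0.1784]
orientation: [0.678, 0.2, 0.678, -0.2]
force: [1.2, -0.6, 0.7]
width: 0.0512
clock: 9.6
tcp_pos: [0.4713, 0.106, 0.1782]
orientation: [0.68, 0.193, 0.68, -0.193]
force: [0.8, -0.5, 0.4]
width: 0.0853
[0.47125023 0.10596927 0.17816573] [ 2.18279057e-01  1.96298656e-01  1.98236394e+00 -3.35403063e-04
  9.63314021e-01 -7.99365374e-01]
```

View pics/w3.png

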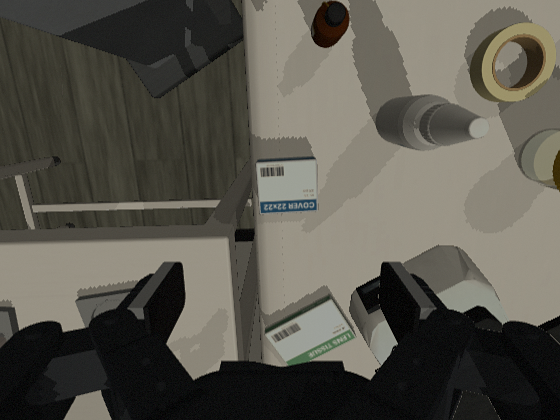

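Run:
```python
from h import *
import pickle;c=pickle.load(open("c3.pkl","rb"))
P=np.array([ray(c,p,.022) for p in [(257,160),(316,156),(318,211),(260,214)]])[:,:2];print(P.round(4),P.mean(0))
e=np.diff(np.vstack([P,P[:1]]),axis=0);print(np.linalg.norm(e,axis=1).round(4),np.degrees(np.arctan2(e[:,1],e[:,0])).round(1))
for p in [(352,277),(430,300)]: print(ray(c,p,.0),ray(c,p,.1))
```

```text
[[0.4349 0.1021]
 [0.4598 0.1493]
 [0.5057 0.1249]
 [0.4794 0.0767]] [0.46992412 0.11326033]
[0.0534 0.0519 0.055  0.0512] [  62.2  -28.  -118.6  150.3]
[0.5965073  0.11756459 0.        ] [0.53827248 0.1258156  0.1       ]
[0.6664574  0.17729971 0.        ] [0.58638896 0.16690552 0.1       ]
```

```bash
python3 -m jog '[[[-0.001,0.007,-0.01],[0,0,3]],[[0,0,-0.045],[0,0,0]],[[0,0,-0.045],[0,0,0]],[[0,0,-0.04],[0,0,0]],[[0,0,-0.024],[0,0,0]],[[0,0,-0.010],[0,0,0]],[[0,0,0],[0,0,0]],[[0,0,0],[0,0,0]]]'
python3 -m jog '[[[0,0,0],[0,0,0]],[[0,0,0],[0,0,0]],[[0,0,0],[0,0,0]],[[0,0,0],[0,0,0]],[[0,0,0],[0,0,0]],[[0,0,0],[0,0,0]]]' 0 25
python3 -m jog '[[[0,0,0.03],[0,0,0]],[[0,0,0.04],[0,0,0]],[[0,0,0.04],[0,0,0]],[[0,0,0.02],[0,0,0]],[[0,0,0],[0,0,0]]]'
```

```text
clock: 10.5
tcp_pos: [0.4712, 0.1134, 0.0052]
orientation: [0.685, 0.175, 0.685, -0.175]
force: [-0.4, 0.6, 0.1]
width: 0.0852
clock: 11.1
tcp_pos: [0.4713, 0.1138, 0.0056]
orientation: [0.686, 0.175, 0.684, -0.175]
force: [-0.4, -1.2, 7.4]
width: 0.0552
clock: 11.6
tcp_pos: [0.4726, 0.1142, 0.1379]
orientation: [0.687, 0.176, 0.683, -0.174]
force: [0.7, -0.3, -1.7]
width: 0.0557
```

```bash
python3 -m jog '[[[-0.006,-0.043,0],[0,0,-0.65]],[[-0.006,-0.043,0],[0,0,-0.65]],[[-0.006,-0.043,0],[0,0,-0.65]],[[-0.006,-0.043,0],[0,0,-0.65]],[[-0.006,-0.043,0],[0,0,-0.65]],[[-0.006,-0.043,0],[0,0,-0.65]],[[-0.006,-0.043,0],[0,0,-0.65]],[[-0.006,-0.043,0],[0,0,-0.65]],[[-0.006,-0.043,0],[0,0,-0.65]],[[-0.006,-0.043,0],[0,0,-0.65]]]'
python3 -m jog '[[[-0.003,-0.001,-0.03],[0,0,0]],[[0,0,-0.04],[0,0,0]],[[0,0,-0.03],[0,0,0]],[[0,0,-0.014],[0,0,0]],[[0,0,0],[0,0,0]],[[0,0,0],[0,0,0]]]'
```

```text
clock: 12.6
tcp_pos: [0.4093, -0.3178, 0.1335]
orientation: [0.674, 0.214, 0.674, -0.214]
force: [0.6, -0.5, -0.5]
width: 0.0554
clock: 13.2
tcp_pos: [0.4078, -0.3175, 0.0208]
orientation: [0.674, 0.213, 0.674, -0.214]
force: [0.2, -0.5, -0.8]
width: 0.0553
```

```bash
python3 -m jog '[[[0.001,0,-0.003],[0,0,0]],[[0,0,-0.001],[0,0,0]],[[0,0,0],[0,0,0]],[[0,0,0],[0,0,0]]]'; python3 -m jog '[[[0,0,-0.0015],[0,0,0]],[[0,0,0],[0,0,0]],[[0,0,0],[0,0,0]]]'
```

```text
clock: 13.6
tcp_pos: [0.4087, -0.3175, 0.0168]
orientation: [0.674, 0.213, 0.674, -0.214]
force: [0.5, -0.3, -0.3]
width: 0.0554
clock: 13.9
tcp_pos: [0.4083, -0.3174, 0.0148]
orientation: [0.674, 0.214, 0.674, -0.214]
force: [-1.3, 0.0, -0.7]
width: 0.0555
```

```bash
python3 -m jog '[[[0,0,-0.001],[0,0,0]],[[0,0,0],[0,0,0]]]';python3 -m jog '[[[0,0,0],[0,0,0]],[[0,0,0],[0,0,0]],[[0,0,0],[0,0,0]]]' 0.82
python3 -m jog '[[[0,0,0.03],[0,0,0]],[[0,0,0.04],[0,0,0]],[[0,0,0.045],[0,0,0]],[[0,0,0.045],[0,0,0]],[[-0.003,0.044,0],[0,0,0]],[[-0.003,0.044,0],[0,0,0]],[[-0.003,0.044,0],[0,0,0]],[[-0.003,0.044,0],[0,0,0]],[[-0.003,0.044,0],[0,0,0]],[[-0.003,0.044,0],[0,0,0]]]' 
python3 -m jog '[[[-0.003,0.044,0],[0,0,0]],[[-0.003,0.044,0],[0,0,0]],[[-0.003,0.044,0],[0,0,0]],[[-0.003,0.044,0],[0,0,0]],[[-0.003,0.044,0],[0,0,0]],[[-0.003,0.044,0],[0,0,0]],[[0,0,0],[0,0,0]],[[0,0,0],[0,0,0]]]' 1
python3 - <<'E'
from h import *
import pickle
s=sense();save("w4",grab_frame("wrist"));c=calibration("wrist");pickle.dump(c,open("c4.pkl","wb"))
print(s["tcp_pos"],s["joint_positions"]);print(proj(c,[.372,.212,0]),proj(c,[.372,.212,.06]))
save("t4",grab_frame("top"),(305,130,440,250),5)
E
```

```text
clock: 14.1
tcp_pos: [0.4084, -0.3174, 0.0146]
orientation: [0.674, 0.214, 0.674, -0.214]
force: [-3.7, 2.0, 13.6]
width: 0.0552
clock: 14.4
tcp_pos: [0.4084, -0.3174, 0.0137]
orientation: [0.674, 0.214, 0.674, -0.214]
force: [-0.2, -0.3, -0.5]
width: 0.0701
clock: 15.4
tcp_pos: [0.3899, -0.0519, 0.1738]
orientation: [0.674, 0.214, 0.674, -0.214]
force: [1.2, 1.0, 0.1]
width: 0.0699
clock: 16.2
tcp_pos: [0.3719, 0.2113, 0.1735]
orientation: [0.674, 0.212, 0.675, -0.213]
force: [-0.1, -0.8, -0.9]
width: 0.0855
[0.37189053 0.21129511 0.17353304] [ 5.13325993e-01  1.16976200e-01  2.09345618e+00 -2.34229093e-04
  9.31875746e-01 -4.46458820e-01]
[283.20741178 186.28535708] [283.43590573 202.78832777]
```

View pics/w4.png

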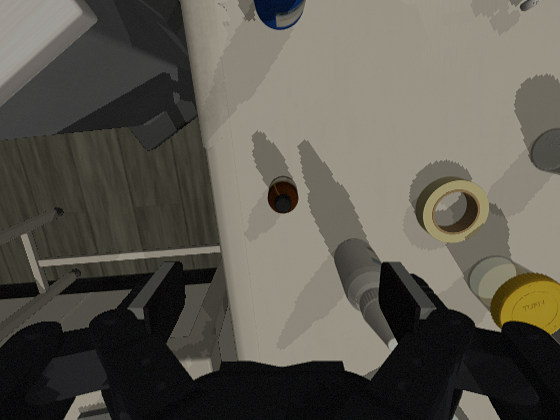

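View pics/t4.png

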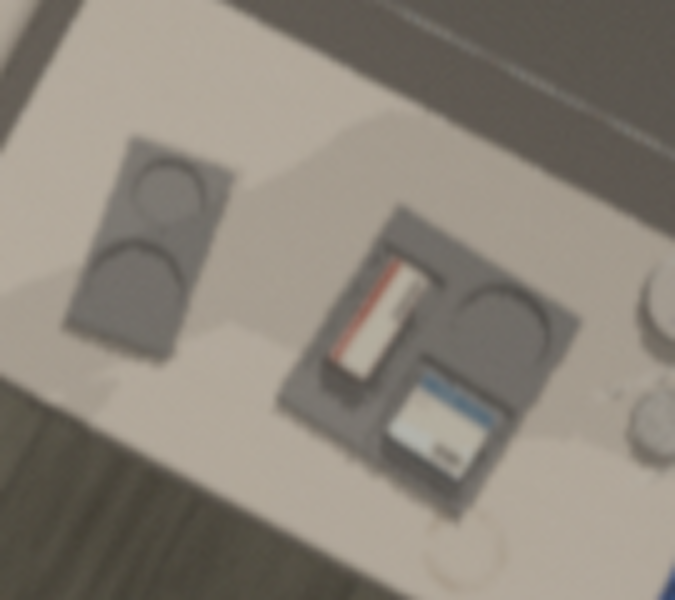

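```bash
python3 -m jog '[[[0,0,-0.045],[0,0,0]],[[0,0,-0.045],[0,0,0]],[[0,0,-0.045],[0,0,0]],[[0,0,-0.018],[0,0,0]],[[0,0,-0.008],[0,0,0]],[[0,0,0],[0,0,0]]]'
python3 -m jog '[[[0,0,0],[0,0,0]],[[0,0,0],[0,0,0]],[[0,0,0],[0,0,0]],[[0,0,0],[0,0,0]],[[0,0,0],[0,0,0]],[[0,0,0],[0,0,0]],[[0,0,0],[0,0,0]],[[0,0,0],[0,0,0]]]' 0 25
python3 -m jog '[[[0,0,0.03],[0,0,0]],[[0,0,0.045],[0,0,0]],[[0,0,0.045],[0,0,0]],[[0,0,0],[0,0,0]]]'
```

```text
clock: 16.9
tcp_pos: [0.3722, 0.2094, 0.0123]
orientation: [0.673, 0.214, 0.674, -0.215]
force: [0.2, 0.0, 0.5]
width: 0.0854
clock: 17.7
tcp_pos: [0.3729, 0.2109, 0.0135]
orientation: [0.674, 0.214, 0.674, -0.213]
force: [-0.3, -0.5, 10.0]
width: 0.0262
clock: 18.1
tcp_pos: [0.3754, 0.2124, 0.138]
orientation: [0.676, 0.216, 0.672, -0.211]
force: [0.4, 0.4, -1.7]
width: 0.0261
```

```bash
python3 -m jog '[[[0.0217,-0.0397,0],[0,0,0]],[[0.0217,-0.0397,0],[0,0,0]],[[0.0217,-0.0397,0],[0,0,0]],[[0.0217,-0.0397,0],[0,0,0]],[[0.0217,-0.0397,0],[0,0,0]],[[0.0217,-0.0397,0],[0,0,0]],[[0.0217,-0.0397,0],[0,0,0]],[[0.0217,-0.0397,0],[0,0,0]],[[0.0217,-0.0397,0],[0,0,0]],[[0,0,0],[0,0,0]]]'
python3 -m jog '[[[0,0,-0.03],[0,0,0]],[[0,0,-0.04],[0,0,0]],[[0,0,-0.03],[0,0,0]],[[0,0,-0.005],[0,0,0]],[[0,0,0],[0,0,0]],[[0,0,0],[0,0,0]]]'
```

```text
clock: 19.1
tcp_pos: [0.5702, -0.1511, 0.1325]
orientation: [0.675, 0.214, 0.673, -0.215]
force: [0.8, 0.4, 0.3]
width: 0.0262
clock: 19.7
tcp_pos: [0.5685, -0.1467, 0.029]
orientation: [0.675, 0.214, 0.674, -0.213]
force: [-0.2, 0.5, -0.3]
width: 0.0263
```

```bash
python3 -m jog '[[[0.001,0.001,-0.005],[0,0,0]],[[0,0,0],[0,0,0]],[[0,0,0],[0,0,0]]]'; python3 -m jog '[[[0,0,-0.0015],[0,0,0]],[[0,0,0],[0,0,0]],[[0,0,0],[0,0,0]]]'
```

```text
clock: 20.0
tcp_pos: [0.5691, -0.1457, 0.0234]
orientation: [0.674, 0.214, 0.674, -0.214]
force: [0.6, 1.2, 0.1]
width: 0.0262
clock: 20.3
tcp_pos: [0.5692, -0.1458, 0.0225]
orientation: [0.674, 0.214, 0.674, -0.214]
force: [-2.8, 0.9, 11.1]
width: 0.0263
```

```bash
python3 -m jog '[[[0,0,0],[0,0,0]],[[0,0,0],[0,0,0]],[[0,0,0],[0,0,0]],[[0,0,0],[0,0,0]]]' 0.75
python3 -m jog '[[[0,0,0.04],[0,0,0]],[[0,0,0.045],[0,0,0]],[[0,0,0.045],[0,0,0]],[[0,0,0.045],[0,0,0]],[[-0.025,0.041,0],[0,0,0]],[[-0.025,0.041,0],[0,0,0]],[[-0.025,0.041,0],[0,0,0]],[[-0.025,0.041,0],[0,0,0]],[[-0.025,0.041,0],[0,0,0]],[[-0.025,0.041,0],[0,0,0]]]' 
python3 -m jog '[[[0.0086,0.0427,0],[0,0,0]],[[0.0086,0.0427,0],[0,0,0]],[[0.0086,0.0427,0],[0,0,0]],[[0.0086,0.0427,0],[0,0,0]],[[0.0086,0.0427,0],[0,0,0]],[[0.0086,0.0427,0],[0,0,0]],[[0.0086,0.0427,0],[0,0,0]],[[0.0086,0.0427,0],[0,0,0]],[[0,0,0],[0,0,0]],[[0,0,0],[0,0,0]]]' 1
python3 - <<'E'
from h import *
import pickle
s=sense();save("w5",grab_frame("wrist"));c=calibration("wrist");pickle.dump(c,open("c5.pkl","wb"))
print(s["tcp_pos"],s["joint_positions"]);print(proj(c,[.489,.441,0]),proj(c,[.489,.441,.055]))
E
```

```text
clock: 20.7
tcp_pos: [0.5686, -0.1457, 0.0211]
orientation: [0.674, 0.214, 0.674, -0.214]
force: [-0.2, -0.1, 0.1]
width: 0.0638
clock: 21.7
tcp_pos: [0.4174, 0.1016, 0.1963]
orientation: [0.674, 0.214, 0.674, -0.214]
force: [1.4, 1.2, -0.6]
width: 0.064
clock: 22.7
tcp_pos: [0.487, 0.4423, 0.1954]
orientation: [0.674, 0.213, 0.674, -0.214]
force: [-0.1, -0.8, 0.5]
width: 0.0854
[0.48700384 0.4423064  0.19541244] [ 7.35162354e-01  4.37243418e-01  1.59038978e+00 -2.23667006e-04
  1.11537297e+00 -2.23168381e-01]
[282.80243241 184.17838999] [282.87840232 197.5426002 ]
```

View pics/w5.png

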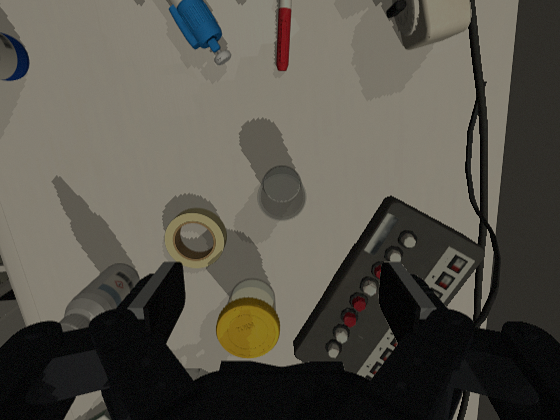

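```bash
python3 -m jog '[[[0.001,-0.001,-0.045],[0,0,0]],[[0,0,-0.045],[0,0,0]],[[0,0,-0.045],[0,0,0]],[[0,0,-0.035],[0,0,0]],[[0,0,-0.012],[0,0,0]],[[0,0,0],[0,0,0]]]'
python3 -m jog '[[[0,0,0],[0,0,0]],[[0,0,0],[0,0,0]],[[0,0,0],[0,0,0]],[[0,0,0],[0,0,0]],[[0,0,0],[0,0,0]],[[0,0,0],[0,0,0]],[[0,0,0],[0,0,0]]]' 0 25
python3 -m jog '[[[0,0,0.03],[0,0,0]],[[0,0,0.045],[0,0,0]],[[0,0,0.045],[0,0,0]],[[0,0,0.045],[0,0,0]],[[0,0,0.02],[0,0,0]],[[0,0,0],[0,0,0]]]'
```

```text
clock: 23.35
tcp_pos: [0.4877, 0.4392, 0.0131]
orientation: [0.673, 0.213, 0.675, -0.215]
force: [-0.4, -0.5, -0.0]
width: 0.0854
clock: 24.05
tcp_pos: [0.4894, 0.4416, 0.0163]
orientation: [0.675, 0.214, 0.674, -0.213]
force: [-1.3, -2.1, 8.0]
width: 0.0423
clock: 24.65
tcp_pos: [0.4902, 0.4425, 0.2044]
orientation: [0.676, 0.216, 0.673, -0.211]
force: [0.3, 1.3, 0.1]
width: 0.0418
```

```bash
python3 -m jog '[[[-0.0086,-0.0427,0],[0,0,0]],[[-0.0086,-0.0427,0],[0,0,0]],[[-0.0086,-0.0427,0],[0,0,0]],[[-0.0086,-0.0427,0],[0,0,0]],[[-0.0086,-0.0427,0],[0,0,0]],[[-0.0086,-0.0427,0],[0,0,0]],[[-0.0086,-0.0427,0],[0,0,0]],[[-0.0086,-0.0427,0],[0,0,0]]]'
python3 -m jog '[[[0.0051,-0.046,0],[0,0,0]],[[0.0051,-0.046,0],[0,0,0]],[[0.0051,-0.046,0],[0,0,0]],[[0.0051,-0.046,0],[0,0,0]],[[0.0051,-0.046,0],[0,0,0]],[[0.0051,-0.046,0],[0,0,0]],[[0.0051,-0.046,0],[0,0,0]],[[0.0051,-0.046,0],[0,0,0]],[[0.0051,-0.046,0],[0,0,0]],[[0.0051,-0.046,0],[0,0,0]]]'
python3 -m jog '[[[0,0,-0.03],[0,0,0]],[[0,0,-0.045],[0,0,0]],[[0,0,-0.045],[0,0,0]],[[0,0,-0.04],[0,0,0]],[[0,0,-0.01],[0,0,0]],[[0,0,0],[0,0,0]],[[0,0,0],[0,0,0]]]'
```

```text
clock: 25.45
tcp_pos: [0.4184, 0.0977, 0.1986]
orientation: [0.674, 0.213, 0.674, -0.214]
force: [1.2, -0.4, -0.6]
width: 0.0423
clock: 26.45
tcp_pos: [0.47, -0.3623, 0.1983]
orientation: [0.674, 0.214, 0.674, -0.214]
force: [0.5, 0.5, 0.0]
width: 0.042
clock: 27.15
tcp_pos: [0.4709, -0.3608, 0.0298]
orientation: [0.674, 0.214, 0.674, -0.214]
force: [0.7, 0.0, -0.1]
width: 0.0421
```

```bash
python3 -m jog '[[[0,0,-0.004],[0,0,0]],[[0,0,0],[0,0,0]],[[0,0,0],[0,0,0]]]'; python3 -m jog '[[[0,0,-0.0015],[0,0,0]],[[0,0,0],[0,0,0]],[[0,0,0],[0,0,0]]]'
```

```text
clock: 27.45
tcp_pos: [0.471, -0.3608, 0.0259]
orientation: [0.674, 0.214, 0.674, -0.214]
force: [0.5, -0.4, -0.6]
width: 0.042
clock: 27.75
tcp_pos: [0.4711, -0.361, 0.0246]
orientation: [0.674, 0.214, 0.674, -0.214]
force: [-1.4, 1.1, 6.0]
width: 0.0423
```

```bash
python3 -m jog '[[[0,0,0],[0,0,0]],[[0,0,0],[0,0,0]],[[0,0,0],[0,0,0]],[[0,0,0],[0,0,0]]]' 0.75
python3 -m jog '[[[0,0,0.04],[0,0,0]],[[0,0,0.045],[0,0,0]],[[0,0,0.045],[0,0,0]],[[-0.004,0.043,0.045],[0,0,0]],[[-0.004,0.043,0],[0,0,7.65]],[[-0.004,0.043,0],[0,0,7.65]],[[-0.004,0.043,0],[0,0,7.65]],[[-0.004,0.043,0],[0,0,7.65]],[[-0.004,0.043,0],[0,0,7.65]],[[-0.004,0.043,0],[0,0,7.65]]]' 
python3 -m jog '[[[0.0065,0.043,0],[0,0,7.65]],[[0.0065,0.043,0],[0,0,7.65]],[[0.0065,0.043,0],[0,0,0]],[[0.0065,0.043,0],[0,0,0]],[[0.0065,0.043,0],[0,0,0]],[[0.0065,0.043,0],[0,0,0]],[[0.0065,0.043,0],[0,0,0]],[[0,0,0],[0,0,0]]]' 1
python3 -m jog '[[[0,0,0],[3.77,-7.7,0]],[[0,0,0],[3.77,-7.7,0]],[[0,0,0],[3.77,-7.7,0]],[[0,0,0],[3.77,-7.7,0]],[[0,0,0],[3.77,-7.7,0]],[[0,0,0],[3.77,-7.7,0]],[[0,0,0],[3.77,-7.7,0]],[[0,0,0],[0,0,0]],[[0,0,0],[0,0,0]]]'
python3 - <<'E'
from h import *
import pickle
from scipy.spatial.transform import Rotation as Ro
s=sense();save("w6",grab_frame("wrist"));c=calibration("wrist");pickle.dump(c,open("c6.pkl","wb"))
print(s["tcp_pos"],s["joint_positions"]);print(Ro.from_quat(s["orientation"],scalar_first=True).as_matrix().round(3));print(proj(c,[.471,.231,0]),proj(c,[.471,.231,.137]))
save("t6",grab_frame("top"),(160,130,440,250),2.85)
E
```

```text
clock: 28.15
tcp_pos: [0.4706, -0.3606, 0.0237]
orientation: [0.674, 0.214, 0.674, -0.214]
force: [0.8, 0.0, 0.2]
width: 0.064
clock: 29.15
tcp_pos: [0.443, -0.0667, 0.1899]
orientation: [0.704, -0.068, 0.704, 0.068]
force: [-0.3, 0.6, 0.2]
width: 0.0638
clock: 29.95
tcp_pos: [0.4898, 0.2374, 0.19]
orientation: [0.689, -0.16, 0.688, 0.161]
force: [1.0, -1.1, -0.0]
width: 0.085
clock: 30.85
tcp_pos: [0.478, 0.2308, 0.2881]
orientation: [0.92, -0.075, 0.322, 0.21]
force: [0.5, 0.1, -0.5]
width: 0.0857
[0.47801131 0.23080988 0.28808094] [ 4.46809182e-01 -1.54587451e-01  2.39741561e+00  2.24565875e-01
  1.40715386e-03 -1.79897110e+00]
[[ 0.705 -0.434  0.561]
 [ 0.338  0.901  0.273]
 [-0.624 -0.003  0.782]]
[285.46203905 -95.27503776] [285.78919738  29.50734874]
```

View pics/w6.png

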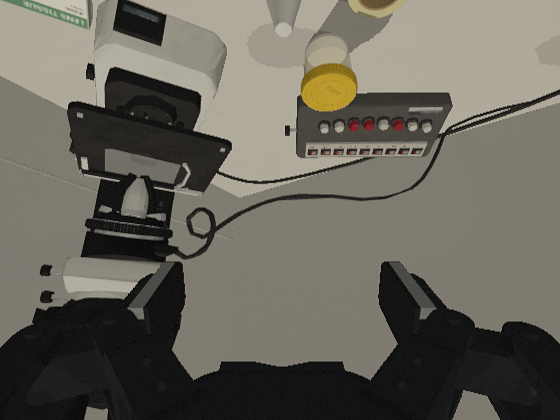

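View pics/t6.png

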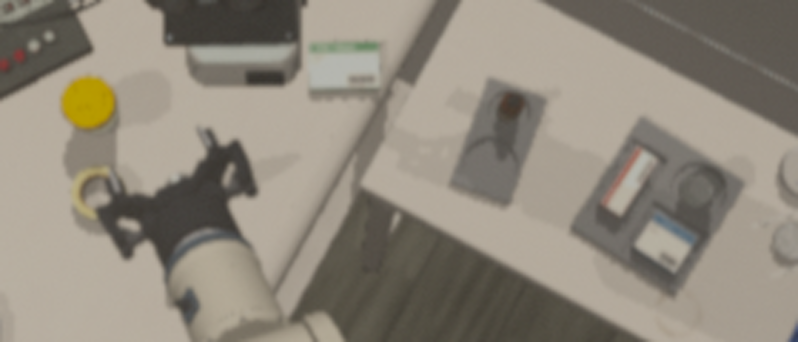

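Run:
```python
import numpy as np
from scipy.optimize import fsolve
D=np.array([[.6245,.2305,.3536,1.6342,np.pi],[.5537,.1978,.2794,1.8194,np.pi],[.4830,.1782,.1963,1.9824,np.pi],[.4277,.1735,.1170,2.0935,np.pi],[.6579,.1954,.4372,1.5904,np.pi],[.5308,.2881,-.1546,2.3974,2.2445]])
A=[];b=[]
for r,z,q2,q3,p in D:
    # unknown r0,a1,a2s,a2c,L,z0
    t=q2+q3
    A.append([1,np.sin(q2),np.sin(t),np.cos(t),np.sin(p),0]);b.append(r)
    A.append([0,np.cos(q2),np.cos(t),-np.sin(t),np.cos(p),1]);b.append(z)
A=np.array(A);b=np.array(b);x,res,rk,_=np.linalg.lstsq(A,b,rcond=None);print(x.round(4),rk,np.abs(A@x-b).max())
r0,a1,a2,a2c,L,z0=x
def ik(r,z,tilt):
    p=np.pi-np.radians(tilt)
    f=lambda q:[r0+a1*np.sin(q[0])+a2*np.sin(q[0]+q[1])+a2c*np.cos(q[0]+q[1])+L*np.sin(p)-r, z0+a1*np.cos(q[0])+a2*np.cos(q[0]+q[1])-a2c*np.sin(q[0]+q[1])+L*np.cos(p)-z]
    q=fsolve(f,[.2,1.9]);return q.round(3),round(p-q.sum(),3),np.abs(f(q)).max()<1e-6
for tilt in(30,35,40,45,50,60):
    for z in(.06,.2): print(tilt,z,"stock",ik(.5245+.022*np.sin(np.radians(tilt)),z,tilt),"tray",ik(.521+.022*np.sin(np.radians(tilt)),z,tilt))
```

```text
[0.     0.568  0.4934 0.0576 0.3429 0.2931] 6 0.00011963085082955516
30 0.06 stock (array([0.357, 2.329]), np.float64(-0.067), np.True_) tray (array([0.354, 2.336]), np.float64(-0.071), np.True_)
30 0.2 stock (array([0.045, 2.231]), np.float64(0.342), np.True_) tray (array([0.039, 2.237]), np.float64(0.342), np.True_)
35 0.06 stock (array([0.38 , 2.381]), np.float64(-0.231), np.True_) tray (array([0.378, 2.388]), np.float64(-0.235), np.True_)
35 0.2 stock (array([0.036, 2.289]), np.float64(0.206), np.True_) tray (array([0.03 , 2.296]), np.float64(0.205), np.True_)
40 0.06 stock (array([0.42, 2.43]), np.float64(-0.406), np.True_) tray (array([0.418, 2.437]), np.float64(-0.411), np.True_)
40 0.2 stock (array([0.037, 2.347]), np.float64(0.06), np.True_) tray (array([0.031, 2.353]), np.float64(0.059), np.True_)
45 0.06 stock (array([0.476, 2.474]), np.float64(-0.594), np.True_) tray (array([0.476, 2.481]), np.float64(-0.601), np.True_)
45 0.2 stock (array([0.051, 2.403]), np.float64(-0.098), np.True_) tray (array([0.045, 2.409]), np.float64(-0.098), np.True_)
50 0.06 stock (array([0.552, 2.512]), np.float64(-0.795), np.True_) tray (array([0.552, 2.519]), np.float64(-0.802), np.True_)
50 0.2 stock (array([0.081, 2.457]), np.float64(-0.269), np.True_) tray (array([0.075, 2.463]), np.float64(-0.27), np.True_)
60 0.06 stock (array([0.753, 2.562]), np.float64(-1.221), np.True_) tray (array([0.757, 2.569]), np.float64(-1.231), np.True_)
60 0.2 stock (array([0.2  , 2.553]), np.float64(-0.658), np.True_) tray (array([0.196, 2.559]), np.float64(-0.661), np.True_)
```

```bash
python3 -m jog '[[[0,0,0],[-3.77,7.7,0]],[[0,0,0],[-3.77,7.7,0]],[[0,0,0],[-3.77,7.7,0]],[[0,0,0],[-3.77,7.7,0]],[[0,0,0],[-3.77,7.7,0]],[[0,0,0],[-3.77,7.7,0]],[[0,0,0],[0,0,0]],[[0,0,0],[0,0,0]],[[0,0,0],[0,0,0]]]'
python3 - <<'E'
from h import *
from scipy.spatial.transform import Rotation as Ro
s=sense();M=Ro.from_quat(s["orientation"],scalar_first=True).as_matrix();print(s["tcp_pos"],s["joint_positions"].round(3));print(M.round(3))
x=M[:,0];k=np.cross(x,[0,0,-1]);print("rotvec deg to vertical",np.degrees(np.arcsin(np.linalg.norm(k)))*k/np.linalg.norm(k))
E
```

```text
clock: 31.85
tcp_pos: [0.477, 0.233, 0.2854]
orientation: [0.697, -0.157, 0.681, 0.161]
force: [0.1, -0.2, -0.3]
width: 0.0855
[0.47700923 0.23299254 0.28541251] [ 0.451  0.143  1.786  0.     1.19  -1.574]
[[ 0.02  -0.439  0.898]
 [ 0.01   0.899  0.439]
 [-1.     0.     0.022]]
rotvec deg to vertical [-0.57648735  1.13017569  0.        ]
```

```bash
python3 -m jog '[[[-0.006,-0.002,0],[-0.6,1.1,0]],[[0,0,-0.03],[0,0,0]],[[0,0,-0.03],[0,0,0]],[[0,0,0],[0,0,0]],[[0,0,0],[0,0,0]]]'
python3 - <<'E'
from h import *
s=sense();c=calibration("wrist");save("w7",grab_frame("wrist"))
print(s["tcp_pos"]);print([proj(c,[.471,.231,z]).round(0) for z in (0,.09,.137)])
E
```

```text
clock: 32.35
tcp_pos: [0.4713, 0.2312, 0.2274]
orientation: [0.689, -0.159, 0.689, 0.159]
force: [-0.0, -0.2, 0.9]
width: 0.0852
[0.47125888 0.23121342 0.22741346]
[array([281., 176.]), array([281., 196.]), array([280., 211.])]
```

View pics/w7.png

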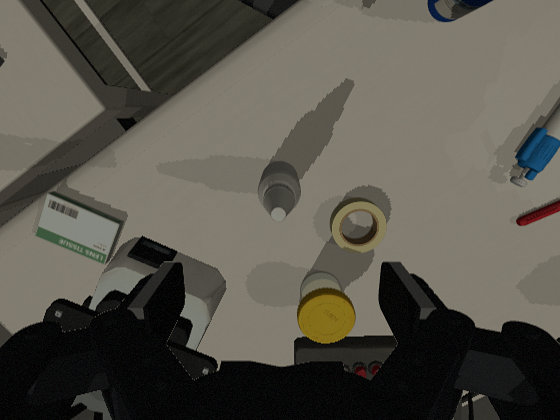

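```bash
python3 -m jog '[[[0,0,-0.04],[0,0,0]],[[0,0,-0.04],[0,0,0]],[[0,0,-0.04],[0,0,0]],[[0,0,-0.03],[0,0,0]],[[0,0,-0.008],[0,0,0]],[[0,0,0],[0,0,0]],[[0,0,0],[0,0,0]]]'
python3 -m jog '[[[0,0,0],[0,0,0]],[[0,0,0],[0,0,0]],[[0,0,0],[0,0,0]],[[0,0,0],[0,0,0]],[[0,0,0],[0,0,0]],[[0,0,0],[0,0,0]],[[0,0,0],[0,0,0]]]' 0 40
```

```text
clock: 33.1
tcp_pos: [0.4733, 0.2322, 0.0706]
orientation: [0.69, -0.159, 0.688, 0.159]
force: [-0.0, 0.2, 0.5]
width: 0.0852
clock: 33.8
tcp_pos: [0.4727, 0.2317, 0.0697]
orientation: [0.69, -0.159, 0.688, 0.159]
force: [0.3, -1.0, 7.4]
width: 0.0395
```

```bash
python3 -m jog '[[[0,0,0.01],[0,0,0]],[[0,0,0.02],[0,0,0]],[[0,0,0.02],[0,0,0]],[[0,0,0.02],[0,0,0]],[[0,0,0],[0,0,0]],[[0,0,0],[0,0,0]]]'
python3 - <<'E'
from h import *
save("s8",grab_frame("scene"),(110,140,310,290),4)
E
```

```text
clock: 34.4
tcp_pos: [0.4719, 0.2315, 0.139]
orientation: [0.689, -0.159, 0.689, 0.159]
force: [-0.3, 0.5, -1.0]
width: 0.0397
```

View pics/s8.png

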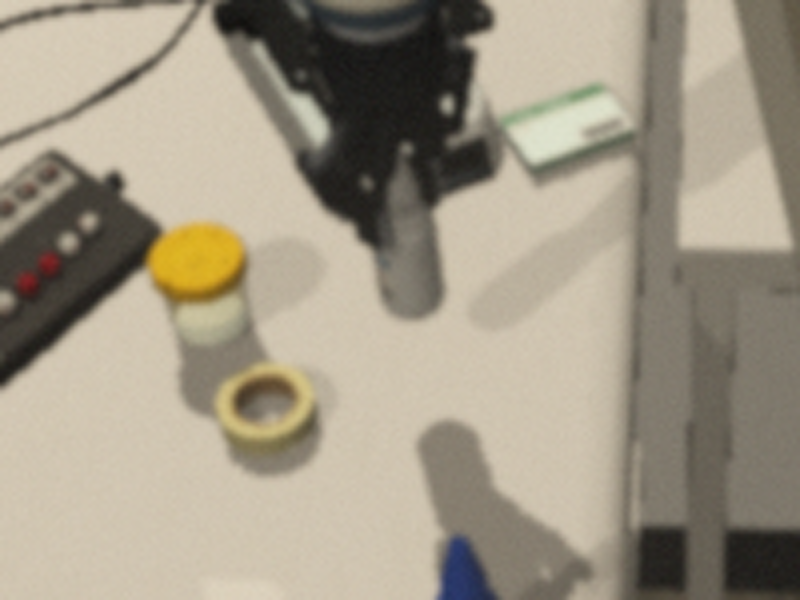

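```bash
python3 -m jog '[[[-0.008,-0.039,0.01],[0,0,0]],[[-0.008,-0.039,0.01],[0,0,0]],[[-0.008,-0.039,0],[0,0,0]],[[-0.008,-0.039,0],[0,0,0]],[[0.0134,-0.039,0],[0,0,0]],[[0.0134,-0.039,0],[0,0,0]],[[0.0134,-0.039,0],[0,0,0]],[[0.0134,-0.039,0],[0,0,0]],[[0.0134,-0.039,0],[0,0,0]],[[0,0,0],[0,0,0]]]'
python3 -m jog '[[[0,-0.001,0],[0,0,0]],[[0,0,-0.03],[0,0,0]],[[0,0,-0.03],[0,0,0]],[[0,0,-0.012],[0,0,0]],[[0,0,0],[0,0,0]],[[0,0,0],[0,0,0]]]'
```

```text
clock: 35.45
tcp_pos: [0.5079, -0.1234, 0.1577]
orientation: [0.689, -0.159, 0.689, 0.158]
force: [0.7, 0.9, -0.8]
width: 0.04
clock: 36.05
tcp_pos: [0.507, -0.12, 0.0871]
orientation: [0.689, -0.16, 0.689, 0.159]
force: [-0.2, -0.2, -0.5]
width: 0.0397
```

```bash
python3 -m jog '[[[0,-0.001,-0.004],[0,0,0]],[[0,0,-0.003],[0,0,0]],[[0,0,0],[0,0,0]],[[0,0,0],[0,0,0]]]'; python3 -m jog '[[[0,0,-0.0015],[0,0,0]],[[0,0,0],[0,0,0]],[[0,0,0],[0,0,0]]]'
```

```text
clock: 36.45
tcp_pos: [0.507, -0.1216, 0.08]
orientation: [0.689, -0.159, 0.689, 0.159]
force: [-0.0, 0.3, -0.9]
width: 0.0395
clock: 36.75
tcp_pos: [0.5073, -0.1217, 0.0787]
orientation: [0.689, -0.16, 0.689, 0.159]
force: [-0.8, -0.2, 6.3]
width: 0.0398
```

Contact at the expected height; release, rise, retreat and look.

```bash
python3 -m jog '[[[0,0,0],[0,0,0]],[[0,0,0],[0,0,0]],[[0,0,0],[0,0,0]],[[0,0,0],[0,0,0]]]' 0.85
python3 -m jog '[[[0,0,0.02],[0,0,0]],[[0,0,0.04],[0,0,0]],[[0,0,0.045],[0,0,0]],[[0,0,0.045],[0,0,0]],[[-0.02,0.03,0],[0,0,0]],[[-0.025,0.04,0],[0,0,0]],[[-0.025,0.04,0],[0,0,0]],[[-0.025,0.04,0],[0,0,0]],[[0,0.03,0],[0,0,0]],[[0,0,0],[0,0,0]]]'
python3 - <<'E'
from h import *
a=grab_frame("top");save("t9",a,(150,130,440,250),2.7)
save("s9",grab_frame("scene"))
print(sense()["tcp_pos"])
c=calibration("top")
for X in ([.507,-.121,.137],[.507,-.121,.009],[.570,-.1455,.069],[.471,-.3605,.064]):print((proj(c,X)-[150,130])*2.7)
E
```

```text
clock: 37.15
tcp_pos: [0.5067, -0.1215, 0.0781]
orientation: [0.689, -0.159, 0.689, 0.159]
force: [-0.6, -0.0, -0.2]
width: 0.0726
clock: 38.15
tcp_pos: [0.4112, 0.0611, 0.2285]
orientation: [0.689, -0.16, 0.688, 0.16]
force: [1.3, -0.8, -0.4]
width: 0.0726
[0.41178071 0.05884507 0.22825635]
[503.41508776 133.60526844]
[490.80321166 155.23994671]
[515.11288626  93.25464102]
[698.79022757 172.13054917]
```

View pics/t9.png

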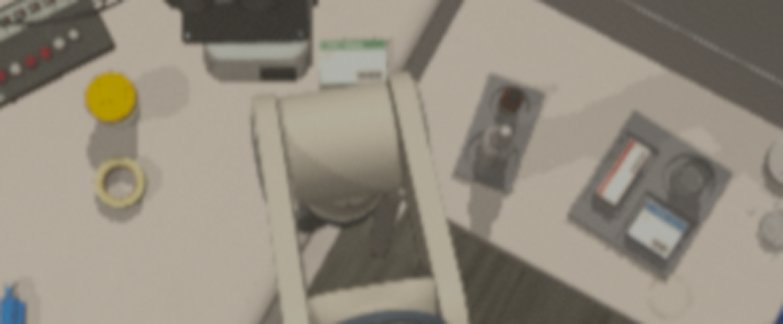

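View pics/s9.png

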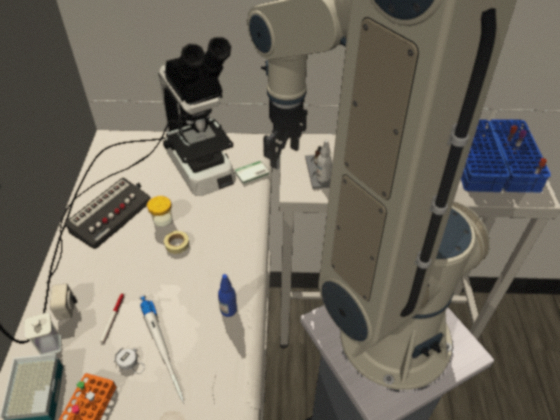

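```bash
python3 -m jog '[[[0,0,0],[0,0,0]],[[0,0,0],[0,0,0]],[[0,0,0],[0,0,0]]]'; python3 -c "
from bench import *
print(job_done())"
```

```text
clock: 38.55
tcp_pos: [0.412, 0.0577, 0.2281]
orientation: [0.689, -0.159, 0.689, 0.159]
force: [0.4, 0.4, -0.9]
width: 0.0726
the job is handed in; nothing more can be done
None
```

I put all five things in their bays and handed the job in at about 39 s; no verdict was reported. The slides, cover glasses and beaker are in the big tray, and the dropper and oil bottles are in the small one.

**Last checks:**
- **Set-down:** each thing touched down within about 1 mm of the expected bay-floor height, with a small contact force. The release positions were within about 2 mm of the bay centres I measured.
- **Final pictures:** the top view shows all five things in the right bays, upright or flat. In the overall view the arm hides the big tray, so the three things in it were checked from above only. By eye, the cup and the tape roll are where they began.
- **Small disagreement:** the dropper bottle's tip appeared about 5 mm from where I predicted it, which is within the 14 mm allowed. The beaker's clear rim was hard to see, so I checked it by its base.

**What failed:** I first tried to grip the dropper bottle with the gripper tilted 60 degrees. Joint 5 reached its limit in free air, so I went back to vertical and gripped the top of the bottle's body from above, which held.

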